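Clear the light path and hold the sprung shutter half open

ROBOT

A 6-joint arm with a two-finger parallel gripper is mounted at the origin on the work surface; the furniture and walls round the work are solid. World frame = base frame: x ahead of the robot, y to its left, z up, the work surface at z = 0. Lengths are in m, angles in rad, forces in N, time in s.
With the tool pointing down it reaches from about 0.25 to 0.85 m from the base axis. Payload 12.5 kg.
Tool frame: the origin (TCP) lies between the finger pads; the fingertips stand 19 mm ahead of it and the grasp point (between the pads) is the TCP; z points along the fingers, y is the line along which they close (so a half turn about z gives the same grasp; the last joint's range is limited). The gripper opens to 93 mm and grips with 3 to 60 N. Pads are 15 mm wide; open, the fingers measure 128 mm over their backs; the gripper's body (75 mm by 188 mm) begins 65 mm behind the grasp point.
Start: joints at [1.125, 0.351, 1.652, -0, 1.139, -0.085], TCP at [0.194, 0.515, 0.238] pointing down, gripper open.
Joint ranges: [-2.75, 2.75], [-0.79, 2.1], [0.01, 2.65], [-1.57, 4.71], [0.07, 3.14], [-2.87, 2.87]. Speed limits (rad/s): [2.22, 2.22, 2.79, 3.14, 3.14, 3.14].

INTERFACE

Orientations are given as a unit quaternion [x, y, z, w].
In Python, from bench import bot gives the robot as it stands.
- The arm moves only by the shell command python3 -m creep 'ROWS' [OPENING] [FORCE]. ROWS is JSON, a list of rows, each a list of 2 entries, a list of its own where there are three numbers: the shift along the tool's x, y, z in mm, then the turn, a rotation vector about the tool's x, y, z in degrees. In form: [[[tx, ty, tz], [wx, wy, wz]], ...]. A call has 1 to 20 rows; each row is the pose to reach, as a shift and turn from the pose commanded when the call began, along the tool's axes at that moment; what a row does not reach only later rows make up. A row lasts 1/12 s, in which the tool goes at most 41.7 mm and 7.16 degrees, less where a joint would pass 70% of its speed; a pose out of reach is approached as far as the arm can. A call with a gripper value outside its range is refused whole. OPENING is the finger opening in mm, from 0 to 93, set as the call begins (- or left out, the last holds). The fingers move at their own pace and stop on an object; FORCE is the grip in N (left out, the last holds). Time passes only in rows, so rows that repeat a pose let the fingers close. It gives the time, the measured TCP pose, the force, the opening and the grip force at its end, in the units of the state.
- bot.get_state(): the state, without advancing time (a new reading comes with each control period).
- bot.read_camera(name): name is "side" or "top"; returns the picture (480x640x3 uint8, red, green, blue); there is no depth.
- bot.calibration(name): a dict with "fx", "fy", "cx", "cy" (pixels), "k1" (the pictures are not rectified: a ray, as slopes to the right and down, at radius r is drawn at 1 + k1 r^2 times it, then the intrinsics apply), "view" (4x4, takes a point from world to camera coordinates). Camera axes: x right, y up, looking along -z (the intrinsics and any distortion apply to the point x, -y, -z); pixel columns grow to the right and rows downward; lengths in m; the calibration is good to about 2 mm. A picture is of the moment at which its call begins. calibration takes no time and is no camera call.
- bot.hand_in(): hands the job in; it is judged then, once.
The state is a dict: "t": time; "q": joint angles; "qvel": joint speeds; "effort": joint torques, N m; "tcp_pos": TCP position; "eef_rot": TCP orientation; "wrist_force": force on the tool from outside, world axes, zero at the start; "wrist_torque": the same for the moment, N m; "gripper_width": finger opening in m; "gripper_force": force on a finger pad.
Only numpy, scipy, OpenCV 4.12 (cv2) and the standard library are available. Lean on these libraries where they do the work, as an engineer would, in place of code of your own. Each camera call takes 0.05 s, during which the arm holds its last target. There are 200 camera calls.

TASK

Clear the light path of the small optics board: sort the two things standing on the board between the lamp and the shutter, the dropper bottle into the square bin and the black lens canister into the long bin, each standing upright, and leave everything else where it is. Then slide the spring-loaded shutter by its knob to half travel, never letting it go beyond three quarters, and finish still holding it there at half: it springs shut if let go.

Things in the scene. Friction and masses are not known exactly. Their poses are not given: they have to be found in the camera images.
- rig: Optics board (fixed) 130 (x) x 380 (y) x 12 mm, origin under its centre. Light along its y at x = -12 mm: lamp (89 mm high) at the +y end, lens front at y = +101; detector (78 high) at the -y end; upright shutter frame across it at y = -95, top at z = 97, with a 50 x 40 mm window. Bottle and canister stand in the gap y = -85 to +101. Brass spring tube on the frame, x = +42 to +100, top at z = 95.
- shutter (a joint): Travel of the shutter blade along the board's +x (away from the robot): 0 m shut, 0.025 half, 0.050 end stop. A spring pushes it shut: 2.8 N at 0, rising evenly to 6.3 N at half and 9.8 N at the stop. At half travel the mark on the knob's foot meets the long middle one of five ticks on the frame's rim, and the blade bares half the window.
- shutter_knob (a point): Grip point of the shutter's upright round black knob, 14 mm diameter, 34 mm tall, standing above the frame with nothing beside it at its height; the point is 13 mm below its top and 20 mm above its foot plate (18 mm square), 125 mm above the desk. Moves with the blade, axes as the board's. Shut: x = -20, y = -95 mm on the board.
- square_bin: Fixed grey open bin for bottles, 110 x 110 mm outside, 28 mm high, walls 4 mm, floor 4 mm thick; origin under its centre.
- long_bin: Fixed grey open bin for optical parts, 85 mm (its x) by 165 mm (its y) outside, 28 mm high, walls 4 mm, floor 4 mm thick; origin under its centre.
- bottle: Small amber dropper bottle with a black pointed dropper cap, 26 mm diameter, 65 mm tall, standing on the board (12 mm above the desk); origin at the centre of its underside, z up along it. Its full width reaches up to about 30 mm, then a shoulder.
- canister: Black round lens canister, 41 mm diameter, 75 mm tall, standing on the board; origin at the centre of its underside, z up along it.
- amber_bottle: Bystander, to be left alone: larger amber bottle with a black screw cap, 30 mm diameter, 62 mm tall, standing on the desk between the two bins; origin at the centre of its underside.
- cube: Bystander, to be left alone: black filter cube with a round window, 41 x 38 x 38 mm, on the desk between the two bins; origin at the centre of its underside.

How it is judged:
By the outcome, as a careful person would: the job done as asked, in the order asked, and still so for the second after the job is handed in, while the arm keeps its last pose, push and grip.
It also fails if it takes over 61 s, if anything falls off the work surface, if the arm or the gripper's body presses on something with over 40 N, if the wrist force passes 120 N, or if a joint passes its speed limit or range.

## Working session

There is one attempt and no reset: what is moved stays moved. The work goes in short steps, Python scripts to look and compute and a shell command to move; the robot and the scene stay as the last step left them, time stands still between calls to the robot, and variables do not carry over. Pictures are saved under pics/ and viewed, at most 10 in all, crops included, and the job is handed in when it is done.

```bash
mkdir -p pics; python3 - <<'E'
from bench import bot
import cv2
s=bot.get_state(); print(s)
for n in("top","side"):
    cv2.imwrite(f"pics/{n}0.png",bot.read_camera(n)[:,:,::-1]); print(n,bot.calibration(n))
E
```

```text
{'t': 0.0, 'q': array([ 1.12543269e+00,  3.51216626e-01,  1.65240437e+00, -4.66185857e-06,
        1.13909809e+00, -8.45877190e-02]), 'qvel': array([ 0.00052053, -0.00022549,  0.00121338,  0.00125824,  0.00087696,
        0.00041901]), 'effort': array([-4.01320394e-04, -4.97337306e+01, -2.85249299e+01,  6.98481384e-02,
        2.56775413e-02, -8.02033537e-05]), 'tcp_pos': array([0.19398559, 0.51432023, 0.23711965]), 'eef_rot': array([ 1.79410260e-01,  9.83774182e-01, -5.44110932e-04, -1.45454933e-04]), 'wrist_force': array([-0.3215286 , -0.69132368,  0.53311063]), 'wrist_torque': array([ 0.00047082, -0.01429623,  0.02993562]), 'gripper_force': 0.0, 'gripper_width': 0.09306938257378922}
top {'fx': 487.43778292978595, 'fy': 487.43778292978595, 'cx': 317.6886907732338, 'cy': 242.20294250477508, 'k1': -0.023509322001215565, 'view': array([[ 1.10815364e-02, -9.99938403e-01, -6.25025164e-04,
        -1.22150173e-01],
       [ 9.99015833e-01,  1.10444608e-02,  4.29579552e-02,
        -5.29402975e-01],
       [-4.29484060e-02, -1.10045018e-03,  9.99076685e-01,
        -1.05982017e+00],
       [ 0.00000000e+00,  0.00000000e+00,  0.00000000e+00,
         1.00000000e+00]])}
side {'fx': 458.2946448234179, 'fy': 458.2946448234179, 'cx': 325.1530395384692, 'cy': 245.16290369809312, 'k1': 0.029893198831494907, 'view': array([[-0.98203362, -0.18825314,  0.01306596,  0.50072574],
       [ 0.11958797, -0.567286  ,  0.81479158, -0.21944847],
       [-0.14597493,  0.80171526,  0.57960674, -0.79779122],
       [ 0.        ,  0.        ,  0.        ,  1.        ]])}
```

View pics/top0.png

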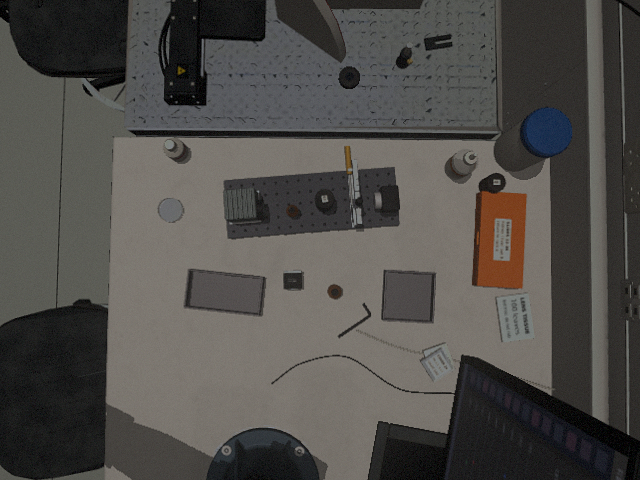

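View pics/side0.png

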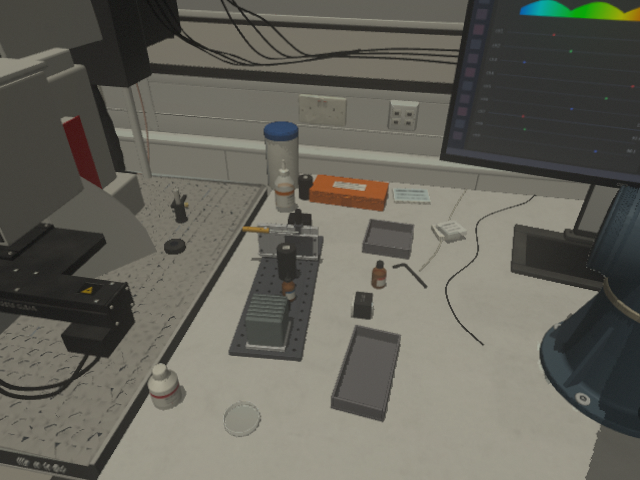

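Top view: board spans (225,180)–(399,225), dropper bottle at about (293,211), canister (325,200), shutter (355,195), long bin (225,291), square bin (409,296), cube (293,281), amber bottle (335,291). Zooming in.

```bash
python3 - <<'E'
import cv2
a=cv2.imread("pics/top0.png")[140:330,180:445]; a=cv2.resize(a,None,fx=3,fy=3,interpolation=cv2.INTER_CUBIC)
cv2.imwrite("pics/topc.png",cv2.convertScaleAbs(a,alpha=1.7))
a=cv2.imread("pics/side0.png")[200:420,225:425]; a=cv2.resize(a,None,fx=2.7,fy=2.7,interpolation=cv2.INTER_CUBIC)
cv2.imwrite("pics/sidec.png",cv2.convertScaleAbs(a,alpha=1.7))
E
```

```text
(no output)
```

View pics/topc.png

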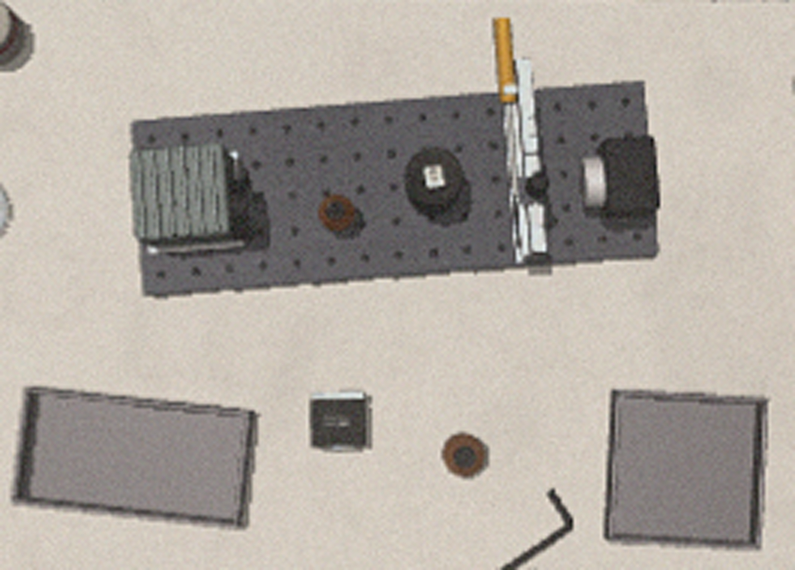

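View pics/sidec.png

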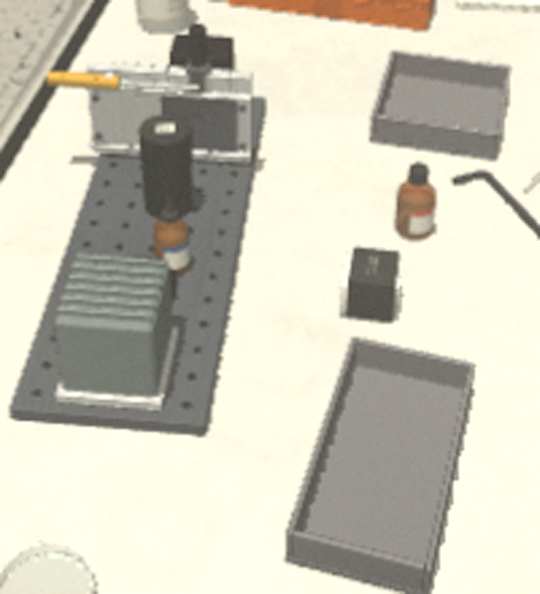

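Top crop (3x, offset 180,140): canister label (433,176), bottle cap (335,210), knob top (538,185), bin and board corners clear. Side crop (2.7x, offset 225,200): canister top (166,128), knob top (198,30).

```bash
cat > h.py <<'E'
import numpy as np, cv2
from bench import bot
def ray(n,uv):
    c=bot.calibration(n); K=np.array([[c['fx'],0,c['cx']],[0,c['fy'],c['cy']],[0,0,1]])
    p=cv2.undistortPoints(np.array([[uv]],float),K,np.array([c['k1'],0,0,0.]))[0,0]
    R=c['view'][:3,:3]; t=c['view'][:3,3]
    return -R.T@t, R.T@np.array([p[0],-p[1],-1])
def plane(n,uv,z):
    o,d=ray(n,uv); return o+d*(z-o[2])/d[2]
def proj(n,P):
    c=bot.calibration(n); q=c['view'][:3,:3]@np.array(P)+c['view'][:3,3]
    s=np.array([q[0],-q[1]])/-q[2]; s=s*(1+c['k1']*(s@s)); return np.array([c['fx']*s[0]+c['cx'],c['fy']*s[1]+c['cy']])
def tri(a,b):
    (o1,d1),(o2,d2)=ray('top',a),ray('side',b)
    s=np.linalg.lstsq(np.c_[d1,-d2],o2-o1,rcond=None)[0]
    p,q=o1+d1*s[0],o2+d2*s[1]; return (p+q)/2,np.linalg.norm(p-q)
T=lambda u,v:(u/3+180-1/3,v/3+140-1/3)
S=lambda u,v:(u/2.7+225-.3,v/2.7+200-.3)
E
python3 - <<'E'
from h import *
np.set_printoptions(precision=4,suppress=True)
B=np.array([plane('top',T(*p),.012) for p in[(132,120),(643,82),(657,257),(145,297)]])
c=B.mean(0); e=(B[0]+B[3]-B[1]-B[2])/2; yaw=np.arctan2(-e[0],e[1]); print('board',c,np.linalg.norm(e),np.linalg.norm(B[0]-B[3]),np.degrees(yaw))
R=np.array([[np.cos(yaw),-np.sin(yaw)],[np.sin(yaw),np.cos(yaw)]])
print('knob from board',c[:2]+R@[-.02,-.095],'plane',plane('top',T(538,185),.138),'tri',tri(T(538,185),S(198,30)))
for n,t,z,s in[('can',(433,177),.087,(166,128)),('bot',(335,210),.077,(169,205)),('amber',(464,455),.062,(419,170))]:
    P=plane('top',T(*t),z);print(n,P,tri(T(*t),S(*s)),'board',R.T@(P-c)[:2])
for n,q in[('sq',[(612,390),(768,398),(760,548),(605,540)]),('long',[(27,387),(258,410),(245,527),(13,502)])]:
    Q=np.array([plane('top',T(*p),.028) for p in q]);e=(Q[0]+Q[3]-Q[1]-Q[2])/2
    print(n,Q.mean(0),np.linalg.norm(e),np.linalg.norm(Q[0]-Q[3]),np.degrees(np.arctan2(-e[0],e[1])))
print('cube',plane('top',T(338,422),.038))
# arm: tool axes
from scipy.spatial.transform import Rotation as Ro
print(Ro.from_quat(bot.get_state()['eef_rot']).as_matrix())
E
```

```text
board [ 0.618  -0.1008  0.012 ] 0.37721514228579434 0.13107811382836765 5.007816457572728
knob from board [ 0.6064 -0.1972] plane [ 0.6057 -0.1959  0.138 ] tri (array([ 0.607 , -0.1963,  0.1325]), np.float64(0.0010823148984304882))
can [ 0.617  -0.1283  0.087 ] (array([ 0.6172, -0.1284,  0.0845]), np.float64(0.00013860024900391263)) board [-0.0035 -0.0273]
bot [ 0.5947 -0.0611  0.077 ] (array([ 0.5967, -0.0603,  0.0667]), np.float64(0.0017635579216819053)) board [-0.0198  0.0416]
amber [ 0.4264 -0.1522  0.062 ] (array([ 0.4253, -0.1524,  0.0563]), np.float64(0.001610175362582771)) board [-0.1954 -0.0344]
sq [ 0.4162 -0.3132  0.028 ] 0.11200848232977675 0.10754189126159851 -2.3499999559827405
long [0.4207 0.0827 0.028 ] 0.16773791375237015 0.08307744834764778 -5.19698593200807
cube [ 0.4475 -0.0631  0.038 ]
[[-0.9356  0.353  -0.0004]
 [ 0.353   0.9356 -0.0009]
 [ 0.0001 -0.001  -1.    ]]
```

```bash
cat >> h.py <<'E'
from scipy.spatial.transform import Rotation as Ro
def go(P,yawdeg):
    s=bot.get_state(); R0=Ro.from_quat(s['eef_rot']); a=np.radians(yawdeg)
    y=np.array([np.cos(a),np.sin(a),0]); z=np.array([0,0,-1.]); R1=Ro.from_matrix(np.c_[np.cross(y,z),y,z])
    print('shift',np.round(R0.inv().apply(np.array(P)-s['tcp_pos'])*1000,1),'turn',np.round((R0.inv()*R1).as_rotvec(True),2),'t',round(s['t'],2))
E
python3 - <<'E'
from h import *
np.set_printoptions(precision=4,suppress=True)
im=cv2.imread("pics/top0.png"); hsv=cv2.cvtColor(im,cv2.COLOR_BGR2HSV)
m=cv2.inRange(hsv,(3,90,30),(18,255,200))
n,_,st,ce=cv2.connectedComponentsWithStats(m)
for i in range(1,n):
    if st[i,4]>25 and 270<ce[i][0]<350: print(st[i],ce[i],plane('top',ce[i],.045))
m=cv2.inRange(hsv,(0,0,0),(180,255,45))[180:230,305:345]
n,_,st,ce=cv2.connectedComponentsWithStats(m)
for i in range(1,n):
    if st[i,4]>100: print('can?',st[i]+[305,180,0,0,0])
go([.595,-.0605,.14],5)
E
```

```text
[345 150   7  22  72] [347.5694 160.0417] [ 0.7064 -0.1785  0.045 ]
[286 205  12  12  77] [291.8312 210.8571] [ 0.5956 -0.0604  0.045 ]
[328 285  13  14  85] [333.9882 290.7412] [ 0.4267 -0.152   0.045 ]
can? [314 189  24  27 401]
shift [-578.1 -396.2   97.5] turn [-0.05  0.03 64.33] t 0.1
```

```bash
python3 -m creep '[[[-578,-396,97],[0,0,64.3]],[[-578,-396,97],[0,0,64.3]],[[-578,-396,97],[0,0,64.3]],[[-578,-396,97],[0,0,64.3]],[[-578,-396,97],[0,0,64.3]],[[-578,-396,97],[0,0,64.3]],[[-578,-396,97],[0,0,64.3]],[[-578,-396,97],[0,0,64.3]],[[-578,-396,97],[0,0,64.3]],[[-578,-396,97],[0,0,64.3]],[[-578,-396,97],[0,0,64.3]],[[-578,-396,97],[0,0,64.3]],[[-578,-396,97],[0,0,64.3]],[[-578,-396,97],[0,0,64.3]],[[-578,-396,97],[0,0,64.3]],[[-578,-396,97],[0,0,64.3]],[[-578,-396,97],[0,0,64.3]],[[-578,-396,97],[0,0,64.3]],[[-578,-396,97],[0,0,64.3]],[[-578,-396,97],[0,0,64.3]]]' 55; python3 -c "
from h import *
go([.5955,-.0604,.035],5)"
```

```text
t: 1.77
tcp_pos: [0.5945, -0.0596, 0.1402]
eef_rot: [0.676, 0.737, -0.0, -0.001]
wrist_force: [-0.5, 0.3, 0.0]
gripper_width: 0.0553
gripper_force: 0.0
shift [ -0.9   1.  105.2] turn [-0.07 -0.03  0.01] t 1.77
```

```bash
python3 -m creep '[[[-1,1,25],[0,0,0]],[[-1,1,50],[0,0,0]],[[-1,1,75],[0,0,0]],[[-1,1,95],[0,0,0]],[[-1,1,105],[0,0,0]],[[-1,1,105],[0,0,0]],[[-1,1,105],[0,0,0]]]'; python3 -m creep '[[[0,0,0],[0,0,0]],[[0,0,0],[0,0,0]],[[0,0,0],[0,0,0]],[[0,0,0],[0,0,0]],[[0,0,0],[0,0,0]],[[0,0,0],[0,0,0]],[[0,0,0],[0,0,0]],[[0,0,0],[0,0,0]]]' 0 15
```

```text
t: 2.35
tcp_pos: [0.5963, -0.0602, 0.0363]
eef_rot: [0.675, 0.738, 0.0, 0.0]
wrist_force: [0.6, 0.2, 0.9]
gripper_width: 0.0549
gripper_force: 0.0
t: 3.02
tcp_pos: [0.5964, -0.0609, 0.036]
eef_rot: [0.675, 0.737, 0.0, 0.0]
wrist_force: [-1.5, -0.2, 5.2]
gripper_width: 0.0252
gripper_force: 15.0
```

```bash
python3 -m creep '[[[0,0,-8],[0,0,0]],[[0,0,-25],[0,0,0]],[[0,0,-60],[0,0,0]],[[0,0,-90],[0,0,0]],[[0,0,-105],[0,0,0]],[[0,0,-105],[0,0,0]],[[0,0,-105],[0,0,0]]]'; python3 -c "
from h import *
import cv2
go([.416,-.313,.12],-2.4)
cv2.imwrite('pics/side1.png',cv2.resize(bot.read_camera('side')[120:400,180:420,::-1],None,fx=2,fy=2))"
```

```text
t: 3.6
tcp_pos: [0.5963, -0.0609, 0.1412]
eef_rot: [0.675, 0.737, 0.0, 0.001]
wrist_force: [-0.1, -0.2, -0.6]
gripper_width: 0.0251
gripper_force: 15.0
shift [-235.3 -201.8   21.1] turn [0.07 0.02 7.43] t 3.6
```

View pics/side1.png

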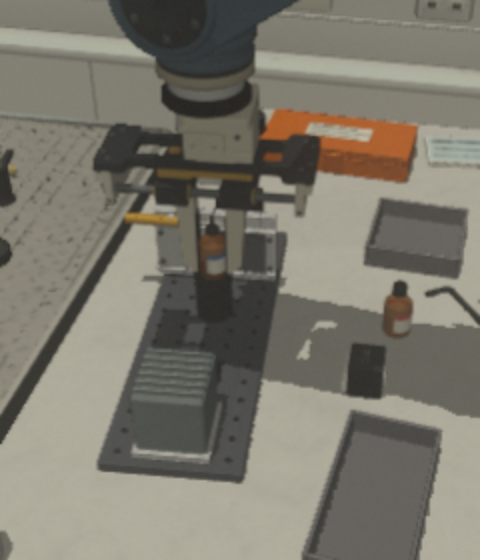

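Bottle is held upright between the fingers (crop 212,250). Carrying it over the square bin.

```bash
python3 -m creep '[[[-30,-25,0],[0,0,1]],[[-60,-51,0],[0,0,3]],[[-90,-77,0],[0,0,5]],[[-120,-103,0],[0,0,7.4]],[[-150,-129,0],[0,0,7.4]],[[-180,-154,0],[0,0,7.4]],[[-210,-180,0],[0,0,7.4]],[[-228,-195,0],[0,0,7.4]],[[-235,-202,0],[0,0,7.4]],[[-235,-202,0],[0,0,7.4]],[[-235,-202,0],[0,0,7.4]]]'; python3 -c "
from h import *
go([.416,-.313,.029],-2.4)"
```

```text
t: 4.57
tcp_pos: [0.4155, -0.312, 0.1399]
eef_rot: [0.722, 0.692, 0.0, -0.001]
wrist_force: [-0.9, 0.4, 0.2]
gripper_width: 0.025
gripper_force: 15.0
shift [ -1.1   0.6 110.8] turn [-0.06 -0.07 -0.01] t 4.57
```

```bash
python3 -m creep '[[[-1,0,30],[0,0,0]],[[-1,0,60],[0,0,0]],[[-1,0,85],[0,0,0]],[[-1,0,98],[0,0,0]],[[-1,0,105],[0,0,0]],[[-1,0,109],[0,0,0]],[[-1,0,111],[0,0,0]],[[-1,0,111],[0,0,0]],[[-1,0,111],[0,0,0]]]'; python3 -c "
from h import *
go([.416,-.313,.028],-2.4)"
```

```text
t: 5.32
tcp_pos: [0.4161, -0.3138, 0.0304]
eef_rot: [0.721, 0.692, 0.0, 0.001]
wrist_force: [-0.5, -0.1, 0.3]
gripper_width: 0.025
gripper_force: 15.0
shift [ 0.8 -0.1  2.4] turn [0.06 0.04 0.05] t 5.32
```

```bash
python3 -m creep '[[[0,0,1],[0,0,0]],[[0,0,2],[0,0,0]],[[0,0,2],[0,0,0]],[[0,0,2],[0,0,0]]]'; python3 -m creep '[[[0,0,0],[0,0,0]],[[0,0,0],[0,0,0]],[[0,0,0],[0,0,0]],[[0,0,0],[0,0,0]],[[0,0,0],[0,0,0]],[[0,0,0],[0,0,0]]]' 50;python3 -m creep '[[[0,0,-10],[0,0,0]],[[0,0,-35],[0,0,0]],[[0,0,-75],[0,0,0]],[[0,0,-110],[0,0,0]],[[0,0,-140],[0,0,0]],[[0,0,-150],[0,0,0]],[[0,0,-150],[0,0,0]],[[0,0,-150],[0,0,0]]]' 65; python3 -c "
from h import *
go([.6175,-.128,.178],5)
cv2.imwrite('pics/s2.png',cv2.resize(bot.read_camera('side')[200:340,280:480,::-1],None,fx=3,fy=3))"
```

```text
t: 5.65
tcp_pos: [0.4158, -0.3139, 0.028]
eef_rot: [0.722, 0.692, 0.0, 0.0]
wrist_force: [0.1, 0.1, 2.3]
gripper_width: 0.0254
gripper_force: 15.0
t: 6.15
tcp_pos: [0.4155, -0.3137, 0.0276]
eef_rot: [0.722, 0.692, -0.0, -0.0]
wrist_force: [0.5, -0.2, 0.3]
gripper_width: 0.0497
gripper_force: 0.0
t: 6.82
tcp_pos: [0.4153, -0.3135, 0.1773]
eef_rot: [0.722, 0.692, -0.0, 0.0]
wrist_force: [0.2, 0.5, -0.1]
gripper_width: 0.065
gripper_force: 0.0
shift [193.7 194.3  -0.7] turn [ 0.    0.   -7.37] t 6.82
```

View pics/s2.png

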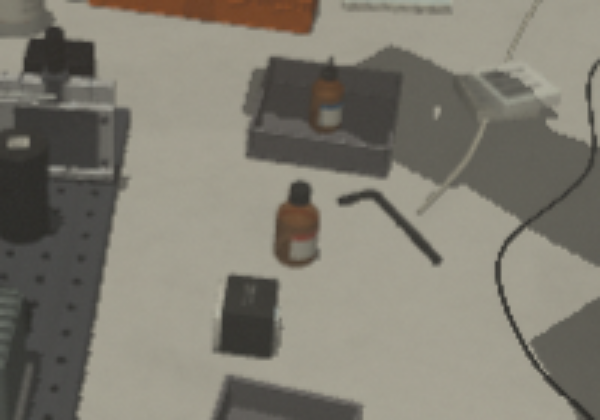

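Bottle stands upright in the square bin (crop 327,100). On to the canister.

```bash
python3 -m creep '[[[28,28,0],[0,0,-2]],[[56,56,0],[0,0,-5]],[[84,84,0],[0,0,-7.4]],[[112,112,0],[0,0,-7.4]],[[140,140,0],[0,0,-7.4]],[[168,168,0],[0,0,-7.4]],[[187,187,0],[0,0,-7.4]],[[194,194,0],[0,0,-7.4]],[[194,194,0],[0,0,-7.4]],[[194,194,0],[0,0,-7.4]]]'; python3 -c "
from h import *
go([.617,-.1283,.06],5)"
```

```text
t: 7.7
tcp_pos: [0.6164, -0.1281, 0.1759]
eef_rot: [0.675, 0.738, -0.001, -0.001]
wrist_force: [-0.1, 0.0, 0.6]
gripper_width: 0.065
gripper_force: 0.0
shift [ -0.3   0.9 115.9] turn [-0.16 -0.04  0.05] t 7.7
```

```bash
python3 -m creep '[[[0,1,25],[0,0,0]],[[0,1,55],[0,0,0]],[[0,1,85],[0,0,0]],[[0,1,106],[0,0,0]],[[0,1,116],[0,0,0]],[[0,1,116],[0,0,0]],[[0,1,116],[0,0,0]]]'; python3 -m creep '[[[0,0,0],[0,0,0]],[[0,0,0],[0,0,0]],[[0,0,0],[0,0,0]],[[0,0,0],[0,0,0]],[[0,0,0],[0,0,0]],[[0,0,0],[0,0,0]],[[0,0,0],[0,0,0]],[[0,0,0],[0,0,0]]]' 0 20; python3 -m creep '[[[0,0,-8],[0,0,0]],[[0,0,-25],[0,0,0]],[[0,0,-55],[0,0,0]],[[0,0,-85],[0,0,0]],[[0,0,-95],[0,0,0]],[[0,0,-95],[0,0,0]],[[0,0,-95],[0,0,0]]]'; python3 -c "
from h import *
go([.421,.083,.155],-5)"
```

```text
t: 8.28
tcp_pos: [0.6181, -0.1287, 0.0622]
eef_rot: [0.676, 0.737, -0.0, 0.0]
wrist_force: [-0.6, 1.0, -0.2]
gripper_width: 0.0651
gripper_force: 0.0
t: 8.95
tcp_pos: [0.6186, -0.1278, 0.0623]
eef_rot: [0.675, 0.737, 0.0, 0.0]
wrist_force: [-1.8, -1.1, 6.0]
gripper_width: 0.04
gripper_force: 20.0
t: 9.53
tcp_pos: [0.6181, -0.1277, 0.156]
eef_rot: [0.675, 0.737, -0.0, -0.0]
wrist_force: [-0.4, -0.0, -2.5]
gripper_width: 0.0404
gripper_force: 20.0
shift [ 227.1 -177.9    1.1] turn [-0.02 -0.   10.03] t 9.53
```

```bash
python3 -m creep '[[[25,-20,0],[0,0,2]],[[55,-43,0],[0,0,4]],[[85,-67,0],[0,0,7]],[[115,-90,0],[0,0,10]],[[145,-114,0],[0,0,10]],[[175,-137,0],[0,0,10]],[[203,-159,0],[0,0,10]],[[220,-172,0],[0,0,10]],[[227,-178,0],[0,0,10]],[[227,-178,0],[0,0,10]],[[227,-178,0],[0,0,10]]]'; python3 -c "
from h import *
go([.421,.083,.057],-5)"
```

```text
t: 10.45
tcp_pos: [0.4215, 0.0825, 0.1561]
eef_rot: [0.737, 0.676, -0.0, -0.0]
wrist_force: [1.3, 0.4, -1.3]
gripper_width: 0.0402
gripper_force: 20.0
shift [ 0.5 -0.5 99.1] turn [-0.04  0.02  0.07] t 10.45
```

```bash
python3 -m creep '[[[0,0,25],[0,0,0]],[[0,0,50],[0,0,0]],[[0,0,75],[0,0,0]],[[0,0,90],[0,0,0]],[[0,0,96],[0,0,0]],[[0,0,99],[0,0,0]],[[0,0,99],[0,0,0]],[[0,0,99],[0,0,0]]]'; python3 -c "
from h import *
go([.421,.083,.0543],-5)"
```

```text
t: 11.12
tcp_pos: [0.4219, 0.0825, 0.0582]
eef_rot: [0.737, 0.676, 0.0, 0.0]
wrist_force: [0.7, 0.2, -2.4]
gripper_width: 0.0407
gripper_force: 20.0
shift [ 0.4 -1.   3.9] turn [ 0.06 -0.01  0.  ] t 11.12
```

```bash
python3 -m creep '[[[0,0,2],[0,0,0]],[[0,0,3],[0,0,0]],[[0,0,4],[0,0,0]],[[0,0,4],[0,0,0]],[[0,0,4],[0,0,0]]]';  python3 -m creep '[[[0,0,0],[0,0,0]],[[0,0,0],[0,0,0]],[[0,0,0],[0,0,0]],[[0,0,0],[0,0,0]],[[0,0,0],[0,0,0]],[[0,0,0],[0,0,0]]]' 65;python3 -m creep '[[[0,0,-10],[0,0,0]],[[0,0,-35],[0,0,0]],[[0,0,-75],[0,0,0]],[[0,0,-110],[0,0,0]],[[0,0,-140],[0,0,0]],[[0,0,-150],[0,0,0]],[[0,0,-150],[0,0,0]],[[0,0,-150],[0,0,0]]]' 65; python3 -c "
from h import *
go([.606,-.1965,.2],5)
cv2.imwrite('pics/s3.png',cv2.resize(bot.read_camera('side')[210:430,225:425,::-1],None,fx=2.7,fy=2.7,interpolation=cv2.INTER_CUBIC))"
```

```text
t: 11.53
tcp_pos: [0.4216, 0.0828, 0.0542]
eef_rot: [0.737, 0.676, 0.0, 0.0]
wrist_force: [-0.8, -0.6, 5.4]
gripper_width: 0.0405
gripper_force: 20.0
t: 12.03
tcp_pos: [0.4212, 0.0827, 0.0536]
eef_rot: [0.737, 0.676, -0.0, -0.0]
wrist_force: [0.3, 0.7, -0.2]
gripper_width: 0.0646
gripper_force: 0.0
t: 12.7
tcp_pos: [0.4211, 0.0827, 0.2034]
eef_rot: [0.737, 0.676, 0.0, 0.0]
wrist_force: [0.1, 0.8, -0.6]
gripper_width: 0.0651
gripper_force: 0.0
shift [-262.2  208.4    3.5] turn [ 0.03 -0.   -9.97] t 12.7
```

View pics/s3.png

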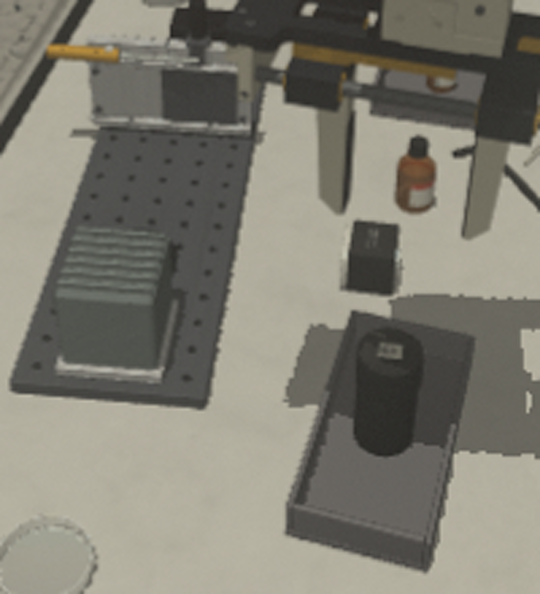

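Canister stands upright in the long bin (crop 388,400). Now to the knob.

```bash
python3 -m creep '[[[-28,22,0],[0,0,-2]],[[-58,46,0],[0,0,-5]],[[-88,70,0],[0,0,-10]],[[-118,94,0],[0,0,-10]],[[-148,118,0],[0,0,-10]],[[-178,142,0],[0,0,-10]],[[-208,166,0],[0,0,-10]],[[-238,190,0],[0,0,-10]],[[-255,203,0],[0,0,-10]],[[-262,208,0],[0,0,-10]],[[-262,208,0],[0,0,-10]],[[-262,208,0],[0,0,-10]]]' 45; python3 -c "
from h import *
go([.606,-.1965,.129],5)"
```

```text
t: 13.75
tcp_pos: [0.6049, -0.1955, 0.2022]
eef_rot: [0.675, 0.737, -0.0, -0.001]
wrist_force: [-0.4, 0.0, -0.9]
gripper_width: 0.0449
gripper_force: 0.0
shift [-1.2  1.2 73.2] turn [-0.13 -0.08  0.02] t 13.75
```

```bash
python3 -m creep '[[[-1,1,20],[0,0,0]],[[-1,1,40],[0,0,0]],[[-1,1,57],[0,0,0]],[[-1,1,67],[0,0,0]],[[-1,1,72],[0,0,0]],[[-1,1,73],[0,0,0]],[[-1,1,73],[0,0,0]],[[-1,1,73],[0,0,0]]]' 45; python3 -m creep '[[[0,0,0],[0,0,0]],[[0,0,0],[0,0,0]],[[0,0,0],[0,0,0]],[[0,0,0],[0,0,0]],[[0,0,0],[0,0,0]],[[0,0,0],[0,0,0]],[[0,0,0],[0,0,0]],[[0,0,0],[0,0,0]],[[0,0,0],[0,0,0]],[[0,0,0],[0,0,0]]]' 0 20; python3 -c "
from h import *
go([.606,-.1965,.128],5)"
```

```text
t: 14.42
tcp_pos: [0.6072, -0.1971, 0.1317]
eef_rot: [0.675, 0.738, 0.0, 0.001]
wrist_force: [0.5, 0.6, -0.2]
gripper_width: 0.0449
gripper_force: 0.0
t: 15.25
tcp_pos: [0.6074, -0.1972, 0.1308]
eef_rot: [0.675, 0.737, 0.0, 0.001]
wrist_force: [5.8, 0.8, -1.7]
gripper_width: 0.0135
gripper_force: 20.0
shift [ 0.8 -1.3  2.8] turn [0.09 0.02 0.03] t 15.25
```

```bash
for i in 1 2 3 4 5; do python3 -m creep '[[[0,0.5,0],[0,0,0]],[[0,1,0],[0,0,0]],[[0,1,0],[0,0,0]]]' | grep -E "tcp|wrist_f|width"; done
```

```text
tcp_pos: [0.6075, -0.1972, 0.1308]
wrist_force: [-0.9, 0.1, 2.5]
gripper_width: 0.0134
tcp_pos: [0.6086, -0.1971, 0.1307]
wrist_force: [-2.6, -1.1, 4.4]
gripper_width: 0.0135
tcp_pos: [0.6098, -0.197, 0.1307]
wrist_force: [-3.6, -0.8, 5.3]
gripper_width: 0.0136
tcp_pos: [0.6109, -0.1969, 0.1307]
wrist_force: [-3.3, -0.9, 4.5]
gripper_width: 0.0136
tcp_pos: [0.6119, -0.1968, 0.1307]
wrist_force: [-2.9, -0.2, 5.2]
gripper_width: 0.0134
```

```bash
python3 -m creep '[[[0,2,0],[0,0,0]],[[0,4,0],[0,0,0]],[[0,6,0],[0,0,0]],[[0,8,0],[0,0,0]],[[0,10,0],[0,0,0]],[[0,12,0],[0,0,0]],[[0,14,0],[0,0,0]],[[0,16,0],[0,0,0]],[[0,17,0],[0,0,0]],[[0,17,0],[0,0,0]],[[0,17,0],[0,0,0]],[[0,17,0],[0,0,0]]]' - 30;  python3 -c "
from h import *
go([.6326,-.195,.1307],5)"
```

```text
t: 17.5
tcp_pos: [0.6284, -0.1953, 0.1307]
eef_rot: [0.675, 0.737, -0.0, -0.0]
wrist_force: [-5.3, -0.1, 6.1]
gripper_width: 0.0131
gripper_force: 30.0
shift [-0.   4.2 -0. ] turn [-0.04 -0.    0.03] t 17.5
```

```bash
python3 -m creep '[[[0,1.5,0],[0,0,0]],[[0,3,0],[0,0,0]],[[0,4.2,0],[0,0,0]],[[0,4.2,0],[0,0,0]],[[0,4.2,0],[0,0,0]],[[0,4.2,0],[0,0,0]],[[0,4.2,0],[0,0,0]],[[0,4.2,0],[0,0,0]]]';  python3 -c "
from h import *
go([.6326,-.195,.1307],5)
a=[cv2.resize(bot.read_camera(n)[r:r+90,c:c+120,::-1],None,fx=5,fy=5,interpolation=cv2.INTER_CUBIC) for n,r,c in(('side',195,235),)]
cv2.imwrite('pics/s4.png',cv2.convertScaleAbs(a[0],alpha=1.5))"
```

```text
t: 18.17
tcp_pos: [0.6325, -0.1949, 0.1307]
eef_rot: [0.675, 0.737, -0.0, -0.0]
wrist_force: [-6.1, -1.1, 6.5]
gripper_width: 0.0133
gripper_force: 30.0
shift [-0.1  0.1 -0. ] turn [-0.06 -0.01  0.03] t 18.17
```

View pics/s4.png

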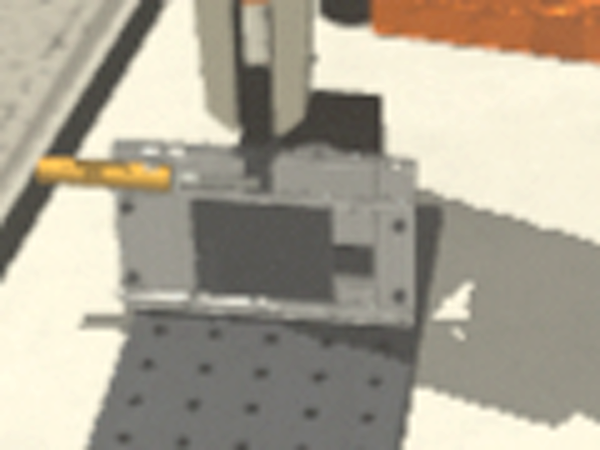

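Shutter appears near half: blade's dark edge at crop x≈332, knob foot at ≈258. Checking against projected board points.

```bash
python3 -c "
from h import *
a=np.radians(5);c=np.array([.618,-.1008])
for x in(-65,-37,-20,-12,5,13,65):
    p=c+np.array([[np.cos(a),-np.sin(a)],[np.sin(a),np.cos(a)]])@[x/1e3,-.092]
    print(x,[(proj('side',[*p,z])-[235,195])*5 for z in(.052,.105)])"
```

```text
-65 [array([422.40424826, 245.29448519]), array([423.13440711, 143.90124459])]
-37 [array([359.30289416, 240.88073855]), array([358.04836682, 139.56260304])]
-20 [array([321.11454949, 238.20950248]), array([318.66250541, 136.93466746])]
-12 [array([303.17496279, 236.95462619]), array([300.16125767, 135.69956951])]
5 [array([265.11872248, 234.29254448]), array([260.91534743, 133.07824978])]
13 [array([247.24018022, 233.04189785]), array([242.47873045, 131.84619073])]
65 [array([131.48440225, 224.94419364]), array([123.1214283 , 123.86009304])]
```

```bash
python3 -c "
from bench import bot
print(bot.hand_in())"
```

```text
the job is handed in; nothing more can be done
None
```

I put the bottle upright in the square bin and the canister upright in the long bin, then slid the shutter to half travel and handed in at about 18 s, still gripping the knob. Half travel was set as 25 mm of measured tool motion from the felt shut stop; the 6.1 N spring force and the side view agree with it, but the gripper blocked any check of the tick marks.

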